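# Clip the radio front into the edge clip

## Task

Take the radio front (the wider and taller of the two upright red panels, with the round speaker grille) out of its slotted stand and press its thin lower edge straight down between the sprung jaws of the edge clip until it is fully home on the clip's floor, roughly centred along the clip; either face may look forward. Leave it standing there by itself, and leave the narrower back cover in its own stand.

Things in the scene. Friction and masses are not known exactly. Their poses are not given: they have to be found in the camera images.
- front: red plastic radio front, 120 wide (its y), 113 high (z), round speaker grille on both faces. Top 75 mm is 14 thick (x); below is a thin edge 6 thick, 100 wide, 38 high, hanging loosely in a fixed aluminium stand (slot 10 wide, walls 46 mm high carry the shoulders). Origin: underside centre of the thin edge, at first 8 mm over the bench; z up. 0.12 kg. Grip the top across x, lift straight up.
- clip_seat (a point): centre of the fixed clip's floor, 8 mm over the bench. Slot along y, two steel jaws 90 long (y) part along x, z up; dark base 80 x 120. Jaw gap 2 mm up to 14 above the floor, then flaring evenly to 27 at their top, 39 above the floor. Each jaw: spring 4 to 5 N, yields up to 12 mm. Pressing in takes 10 to 18 N, far over the panel's weight. Home: front's origin at this point.
- rear_cover: back cover, a bystander: red plastic panel like the front, but 80 wide (y) and 93 high, with four level vent slots and no grille, upright in a stand of the same kind (the two stands may change places). Origin: underside centre of its thin edge, 8 mm over the bench.
Things that resemble listed ones, but are neither listed nor needed, are in the scene too. Of the things that look like the part that bears clip_seat, take the one that is farthest to the robot's right at the start. Leave any pink look-alike of the front alone.

How it is judged:
By the outcome, as a careful person would: the job done as asked, in the order asked, and still so for the second after the job is handed in, with the robot touching nothing.
It also fails if it takes over 38 s, if anything falls off the work surface, if the arm or the gripper's body presses on something with over 40 N, if the wrist force passes 120 N, or if a joint passes its speed limit or range.

## Robot

A 6-joint arm with a two-finger parallel gripper is mounted at the origin on the work surface. World frame = base frame: x ahead of the robot, y to its left, z up, the work surface at z = 0. Lengths are in m, angles in rad, forces in N, time in s.
With the tool pointing down it reaches from about 0.375 to 0.975 m from the base axis. Payload 3.8 kg.
Tool frame: the origin (TCP) lies midway between the tips of the shut fingers; the grasp point (between the pads) lies 19 mm behind it; z points along the fingers, y is the line along which they close (so a half turn about z gives the same grasp; the last joint's range is limited). The gripper opens to 85 mm and grips with 20 to 120 N. Pads are 22 mm wide; open, the fingers measure 114 mm over their backs; the gripper's body (76 mm by 85 mm) begins 54 mm behind the grasp point. The pads swing forward as they close: fully open they stand 13 mm farther back than shut.
Start: joints at [1.105, 0.264, 1.604, -0, 1.274, -0.037], TCP at [0.281, 0.614, 0.231] pointing down, gripper open.
Joint ranges: [-2.63, 2.63], [-0.94, 2.18], [0.31, 2.57], [-1.31, 4.45], [0, 2.66], [-2.55, 2.55]. Speed limits (rad/s): [2.57, 2.57, 3.14, 3.14, 3.14, 3.14].

## Interface

Orientations are given as a rotation vector (axis times angle).
In Python, from workcell import bot, cams gives the robot as it stands.
- The arm moves only by the tool play_rows, never from a script. Its argument "rows" is a list of rows, each a list of 2 entries, a list of its own where there are three numbers: the shift along the tool's x, y, z scaled (see below), then the turn, a rotation vector about the tool's x, y, z scaled (see below). A call has 1 to 20 rows; each row is the pose to reach, as a shift and turn from the pose commanded when the call began, along the tool's axes at that moment; what a row does not reach only later rows make up. The controller multiplies each number of a shift by 250 mm and each number of a turn by 45 degrees. A row lasts 1/12 s, in which the tool goes at most 41.7 mm and 7.16 degrees, less where a joint would pass 70% of its speed; a pose out of reach is approached as far as the arm can. A call with a number of a shift or a turn outside -1 to 1 is refused whole. A call with a gripper value outside its range is refused whole. "claw" is the opening, from -1 (shut) to 1 (fully open), set as the call begins (left out, the last holds). The fingers move at their own pace and stop on an object; "newtons" is the grip in N (left out, the last holds). Time passes only in rows, so rows that repeat a pose let the fingers close. It gives the time, the measured TCP pose, the force, the opening and the grip force at its end, in the units of the state.
- bot.read_state(): the state, without advancing time (a new reading comes with each control period).
- cams.read_camera(name): name is "scene" or "top" or "wrist"; returns a dict with "image" (384x512x3 uint8, red, green, blue), "K" (3x3 intrinsics, pixels), "T" (4x4, takes a point from camera to world coordinates); the wrist camera has in their place "mount" (4x4, takes a point from camera to tool coordinates, whose origin is the TCP and whose axes are the flange's). Camera axes: x right, y down, z forward; pixel columns grow to the right and rows downward; lengths in m; the calibration is good to about 2 mm. The wrist camera is an equidistant fisheye: a pixel r from the principal point sees the ray r / f radians off the axis. A picture is of the moment at which its call begins: read the wrist's pose just before it. There is no depth.
- bot.finish_job(): hands the job in; it is judged then, once.
The state is a dict: "time": time; "q": joint angles; "joint_vel": joint speeds; "joint_torque": joint torques, N m; "tool_pos": TCP position; "tcp_rot": TCP orientation; "wrist_force": force on the tool from outside, world axes, zero at the start; "torque": the same for the moment, N m; "width": opening from 0.0 (shut) to 1.0 (fully open); "grip_force": force on a finger pad.
Only numpy, scipy, OpenCV 4.12 (cv2) and the standard library are available. Lean on these libraries where they do the work, as an engineer would, in place of code of your own. Each camera call takes 0.05 s, during which the arm holds its last target. There are 200 camera calls.

## Working session

There is one attempt and no reset: what is moved stays moved. The work goes in short steps, Python scripts to look and compute and a tool call to move; the robot and the scene stay as the last step left them, time stands still between calls to the robot, and variables do not carry over. Pictures are saved under pics/ and viewed, at most 10 in all, crops included, and the job is handed in when it is done.

Besides the shell and the picture viewer there is one more tool, called in YAML: its name, and indented under it one key for each argument. play_rows: Moves the arm, as the interface text tells. Its arguments: {"type":"object","properties":{"rows":{"type":"array","items":{"type":"array"}},"claw":{"type":"number"},"newtons":{"type":"number"}},"required":["rows"]}

```bash
ls; mkdir -p pics; python3 - <<'E'
from workcell import bot, cams
import cv2, numpy as np
s=bot.read_state(); print(s)
for n in ("scene","top"):
    c=cams.read_camera(n); np.savez(f"pics/{n}.npz",**{k:v for k,v in c.items()})
    print(n,c["K"].tolist(),np.round(c["T"],3).tolist())
    cv2.imwrite(f"pics/{n}0.png",cv2.resize(c["image"][:,:,::-1],(800,600),interpolation=cv2.INTER_CUBIC))
E
```

```text
pics
{'time': 0.0, 'q': array([ 1.10509554e+00,  2.64769115e-01,  1.60537894e+00, -3.17714218e-06,
        1.27374238e+00, -3.68817320e-02]), 'joint_vel': array([ 0.00064734,  0.00011866,  0.00085295, -0.00050633,  0.00057619,
       -0.0009249 ]), 'joint_torque': array([ 5.42497619e-04, -5.15125680e+01, -3.67309713e+01,  8.29733312e-05,
        1.29462205e-02, -2.03372372e-05]), 'tool_pos': array([0.28031808, 0.61321837, 0.22994864]), 'tcp_rot': array([-0.6683155 , -3.06910011,  0.00349653]), 'wrist_force': array([-0.28252168,  0.66324315, -0.88007684]), 'torque': array([0.03951514, 0.02175618, 0.01367075]), 'grip_force': 0.0, 'width': 0.9975012713266763}
scene [[380.238469283663, 0.0, 255.04951304817394], [0.0, 380.238469283663, 189.30315092442987], [0.0, 0.0, 1.0]] [[-0.489, 0.743, -0.456, 0.864], [0.872, 0.416, -0.258, 0.163], [-0.002, -0.524, -0.852, 0.644], [0.0, 0.0, 0.0, 1.0]]
top [[423.0713637023293, 0.0, 247.61780191244355], [0.0, 423.0713637023293, 200.71591443466517], [0.0, 0.0, 1.0]] [[0.01, -0.987, 0.16, 0.39], [-1.0, -0.01, -0.0, 0.009], [0.002, -0.16, -0.987, 0.974], [0.0, 0.0, 0.0, 1.0]]
```

View pics/scene0.png

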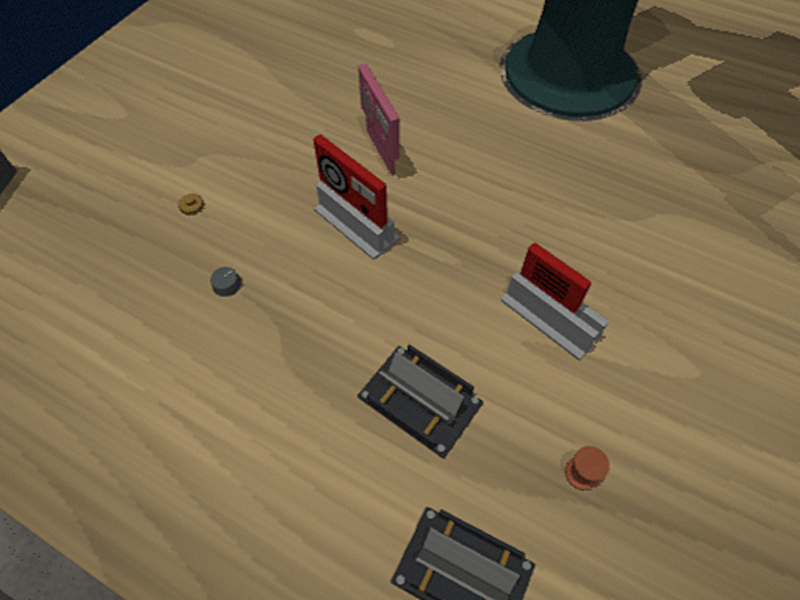

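View pics/top0.png

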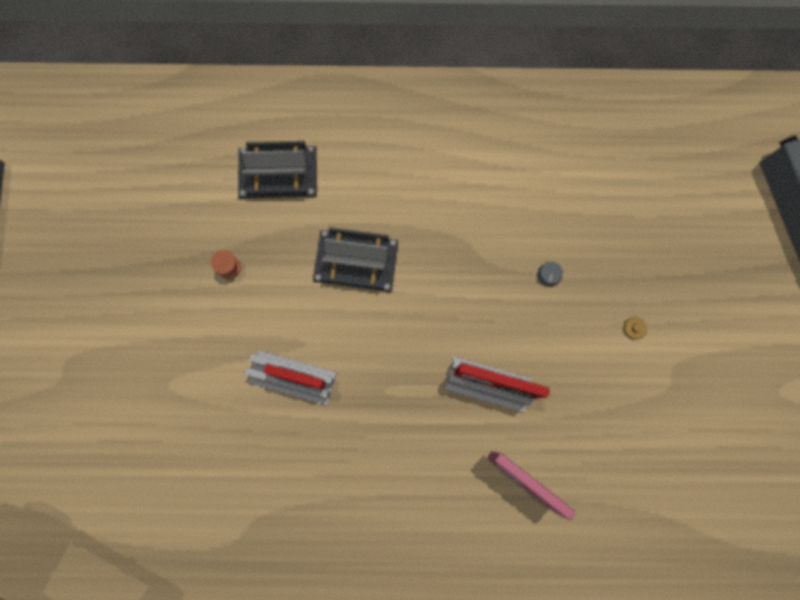

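Scene view: a red panel with a round grille at (350,180) (the front), a red panel with vent slots at (555,278) (the rear cover), a pink look-alike at (380,118), and two clips at (420,400) and (465,555). There is a dark object cut off at the left edge. In the top view (image right is robot right) the clips are at (277,170) and (355,260), the front at (500,380), and the dark object at (785,190). I'll enlarge these candidates in one crop sheet.

```bash
python3 - <<'E'
import cv2, numpy as np
s=np.load("pics/scene.npz")["image"][:,:,::-1]; t=np.load("pics/top.npz")["image"][:,:,::-1]
f=lambda im,x,y,w,h:cv2.resize(im[y:y+h,x:x+w],(400,300),interpolation=cv2.INTER_CUBIC)
a=np.hstack([f(s,190,30,120,90),f(s,220,215,120,90)]);b=np.hstack([f(t,145,85,120,90),f(t,432,60,80,130)])
cv2.imwrite("pics/crop.png",np.vstack([a,b]))
E
```

```text
(no output)
```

View pics/crop.png

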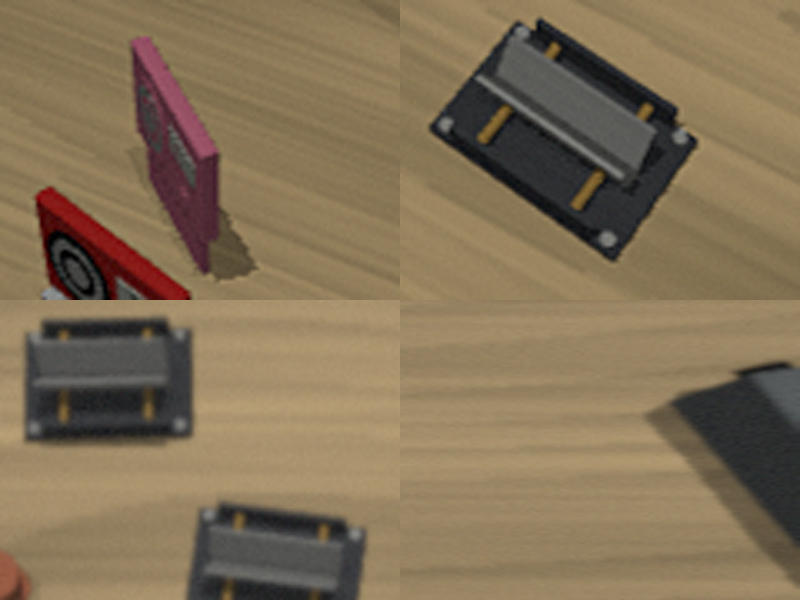

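```bash
cat > h.py <<'E'
import numpy as np, cv2
from scipy.optimize import minimize, least_squares
def load(n):
    d=np.load(f"pics/{n}.npz"); return d["image"],d["K"],d["T"]
def proj(P,K,T):
    p=(np.asarray(P)-T[:3,3])@T[:3,:3]; u=p@K.T; return u[:,:2]/u[:,2:]
def tri(us,KTs):
    A=[];b=[]
    for u,(K,T) in zip(us,KTs):
        d=T[:3,:3]@np.linalg.inv(K)@[u[0],u[1],1]; d/=np.linalg.norm(d)
        M=np.eye(3)-np.outer(d,d); A.append(M); b.append(M@T[:3,3])
    A=np.vstack(A);b=np.hstack(b); X=np.linalg.lstsq(A,b,rcond=None)[0]; return X,np.linalg.norm(A@X-b)
def box(x,y,z0,yaw,lx,ly,h):
    c,s=np.cos(yaw),np.sin(yaw)
    return np.array([[x+c*a*lx/2-s*b*ly/2,y+s*a*lx/2+c*b*ly/2,z] for a in(-1,1) for b in(-1,1) for z in(z0,z0+h)])
E
python3 - <<'E'
from h import *
S=load("scene");T=load("top")
KT=[S[1:],T[1:]]
sc=[(256.3,224.9),(304,255.8),(282.1,286.4),(233.5,252.2)]
tp=[(324,232),(393,241),(388,287),(318,277)]
P=[]
for a,b in zip(sc,tp):
    X,r=tri([a,np.array(b)*.64],KT); P.append(X); print(X.round(4),round(r,4))
P=np.array(P); c=P.mean(0); v=P[0]-P[1]+P[3]-P[2]; print("clip",c,np.degrees(np.arctan2(-v[0],v[1])),np.linalg.norm(v)/2)
# front & rear silhouettes
def mask(im):
    h=cv2.cvtColor(im,cv2.COLOR_RGB2HSV); return (((h[...,0]<5)|(h[...,0]>174))&(h[...,1]>190)&(h[...,2]>60)).astype(np.uint8)
for name,W,H,reg in (("front",.12,.075,[(224,117),(320,243)]),("rear",.08,.055,[(355,178),(188,241)])):
    hulls=[]
    for (im,K,Tc),(u,v) in zip((S,T),reg):
        m=mask(im); n,l,st,_=cv2.connectedComponentsWithStats(m)
        sub=np.zeros_like(m); sub[max(v-40,0):v+40,u-40:u+40]=m[max(v-40,0):v+40,u-40:u+40]
        hulls.append(cv2.convexHull(np.argwhere(sub)[:,::-1].astype(np.float32))[:,0])
    def cost(p):
        r=[]
        for hu,(im,K,Tc) in zip(hulls,(S,T)):
            q=proj(box(p[0],p[1],p[2],p[3],.014,W,H),K,Tc)
            for a in np.linspace(0,2*np.pi,48,endpoint=False):
                d=np.array([np.cos(a),np.sin(a)]); r.append((q@d).max()-(hu@d).max()-.4)
        return r
    u=np.array(reg[1],float); X,_=tri([reg[0],reg[1]],KT)
    best=min((least_squares(cost,[X[0],X[1],.046,y],x_scale=[.01,.01,.01,.1],loss="soft_l1") for y in(-.4,0,.4)),key=lambda o:o.cost)
    print(name,best.x[:3].round(4),np.degrees(best.x[3]),"rms",np.sqrt(np.mean(np.square(best.fun))))
E
```

```text
[0.6404 0.0674 0.1513] 0.0362
[0.6332 0.0595 0.0741] 0.0833
[ 0.6181  0.047  -0.18  ] 0.0576
[0.6306 0.0583 0.0318] 0.0871
clip [0.63055602 0.05805474 0.0193093 ] -45.75281077903032 0.14513752661172186
front [ 0.4413 -0.1464  0.0399] -16.967184746508245 rms 2.5176563610512446
rear [0.444  0.1324 0.0375] -16.71234206680378 rms 2.8931808663882954
```

```bash
cat > m.py <<'E'
from h import *
S=load("scene");T=load("top")
KT=[S[1:],T[1:]]
sc=[(256.3,224.9),(304,255.8),(282.1,286.4),(233.5,252.2)]
tp=[(388,287),(318,277),(324,232),(393,241)]
P=[]
for a,b in zip(sc,tp):
    X,r=tri([a,np.array(b)*.64],KT); P.append(X); print(X.round(4),round(r,4))
P=np.array(P); c=P.mean(0); v=P[1]-P[0]+P[2]-P[3]; print("clip",c,np.degrees(np.arctan2(-v[0],v[1])),np.linalg.norm(v)/2)
vis=[]
def mask(im):
    h=cv2.cvtColor(im,cv2.COLOR_RGB2HSV); return (((h[...,0]<7)|(h[...,0]>172))&(h[...,1]>150)&(h[...,2]>25)).astype(np.uint8)
for name,W,H,reg in (("front",.12,.075,[(224,117),(320,243)]),("rear",.08,.055,[(355,178),(188,241)])):
    hulls=[]
    for (im,K,Tc),(u,v) in zip((S,T),reg):
        m=mask(im)
        sub=np.zeros_like(m); sub[max(v-40,0):v+40,u-40:u+40]=m[max(v-40,0):v+40,u-40:u+40]
        n,l,st,_=cv2.connectedComponentsWithStats(sub); sub=(l==1+st[1:,4].argmax())
        hulls.append(cv2.convexHull(np.argwhere(sub)[:,::-1].astype(np.float32))[:,0])
    def cost(p):
        r=[]
        for hu,(im,K,Tc) in zip(hulls,(S,T)):
            q=proj(box(p[0],p[1],p[2],p[3],.014,W,H),K,Tc)
            for a in np.linspace(0,2*np.pi,48,endpoint=False):
                d=np.array([np.cos(a),np.sin(a)]); r.append((q@d).max()-(hu@d).max()-.4)
        return r
    X,_=tri([reg[0],reg[1]],KT)
    best=min((least_squares(cost,[X[0],X[1],.046,y],x_scale=[.01,.01,.01,.1],loss="soft_l1") for y in(-.4,0,.4)),key=lambda o:o.cost)
    f=np.array(best.fun)
    print(name,best.x[:3].round(4),np.degrees(best.x[3]),"rms",np.sqrt((f[:48]**2).mean()),np.sqrt((f[48:]**2).mean()))
    for hu,(im,K,Tc),(u,v) in zip(hulls,(S,T),reg):
        k=im[:,:,::-1].copy(); k=k[v-37:v+38,u-50:u+50]; k=cv2.resize(k,(400,300),interpolation=cv2.INTER_NEAREST)
        t=lambda q:np.int32((q-[u-50-.5,v-37-.5])*4)
        cv2.polylines(k,[t(hu)],True,(0,255,0)); cv2.polylines(k,[t(cv2.convexHull(proj(box(*best.x,.014,W,H),K,Tc).astype(np.float32))[:,0])],True,(255,255,0))
        vis.append(k)
cv2.imwrite("pics/fit.png",np.vstack([np.hstack(vis[:2]),np.hstack(vis[2:])]))
E
python3 m.py
```

```text
[0.5877 0.0079 0.0041] 0.0011
[0.6011 0.1125 0.008 ] 0.0009
[0.6699 0.1045 0.011 ] 0.0002
[0.6571 0.0007 0.0104] 0.0005
clip [0.62896123 0.05642132 0.00836057] -7.175983195503198 0.10504727349542164
front [ 0.4431 -0.1455  0.0419] -16.511207071822575 rms 1.0031748105688083 1.895399346347246
rear [0.4466 0.1326 0.0408] -16.34541153610496 rms 1.3402244198536146 2.054865279684377
```

View pics/fit.png

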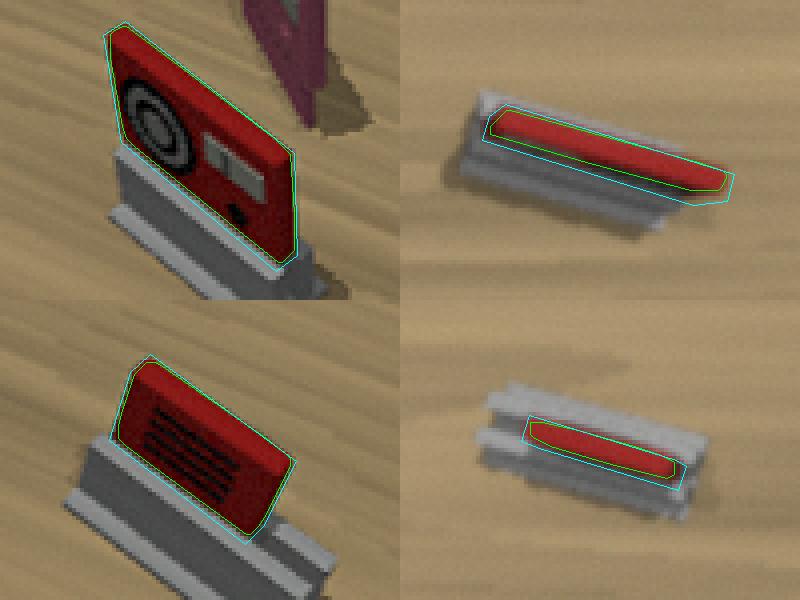

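The fit lands on both red panels: front outline at left/right top, rear cover below. Candidates: clips at top-view (277,170) and (355,260); the second is farther right (smaller y), so it is the one meant. The block at (785,190) is plain grey, not a clip. The front is the red panel with the grille at top (500,380), not the pink one at (530,485).

```bash
cat > g.py <<'E'
import numpy as np
from scipy.spatial.transform import Rotation as R
from workcell import bot,cams
def Rt(yaw,flip=1): # tool y along panel x axis
    y=flip*np.array([np.cos(yaw),np.sin(yaw),0]); z=np.array([0,0,-1.]); return np.column_stack([np.cross(y,z),y,z])
def plan(pos,yawdeg):
    s=bot.read_state(); R0=R.from_rotvec(s["tcp_rot"]).as_matrix()
    c=[R0.T@Rt(np.radians(yawdeg),f) for f in(1,-1)]; rv=min((R.from_matrix(m).as_rotvec() for m in c),key=np.linalg.norm)
    d=R0.T@(np.asarray(pos)-s["tool_pos"])
    print("pos",s["tool_pos"].round(4),"t",round(float(s["time"]),2),"q6",s["q"][5].round(2),"shift",(d/.25).round(4),"turn",(np.degrees(rv)/45).round(4),"rows",round(max(np.linalg.norm(d)/.0417,np.degrees(np.linalg.norm(rv))/7.16),1),"F",s["wrist_force"].round(1))
E
python3 - <<'E'
from g import *
print(cams.read_camera("wrist")["mount"].round(3).tolist(),cams.read_camera("wrist")["K"].round(1).tolist())
s=bot.read_state();print(R.from_rotvec(s["tcp_rot"]).as_matrix().round(3))
plan([.629,.056,.25],-7.2); plan([.443,-.146,.22],-16.5)
plan([.455,.335,.25],-7.2)
E
```

```text
[[-0.0, -0.96, -0.28, 0.071], [1.0, -0.0, 0.001, 0.001], [-0.001, -0.28, 0.96, -0.143], [0.0, 0.0, 0.0, 1.0]] [[297.3, 0.0, 259.8], [0.0, 297.3, 192.3], [0.0, 0.0, 1.0]]
[[-0.909  0.416 -0.001]
 [ 0.416  0.909 -0.001]
 [ 0.    -0.001 -1.   ]]
pos [0.2804 0.6135 0.2304] t 0.2 q6 -0.04 shift [-2.1952 -1.4484 -0.0764] turn [-1.700e-03  1.100e-03  1.614e+00] rows 15.8 F [-0.6  0.2 -0.5]
pos [0.2804 0.6135 0.2304] t 0.2 q6 -0.04 shift [-1.8545 -2.4924  0.0451] turn [-1.6000e-03  1.3000e-03  1.8207e+00] rows 18.6 F [-0.6  0.2 -0.5]
pos [0.2804 0.6135 0.2304] t 0.2 q6 -0.04 shift [-1.0982 -0.7229 -0.0774] turn [-1.700e-03  1.100e-03  1.614e+00] rows 10.1 F [-0.6  0.2 -0.5]
```

play_rows:
  rows:
    - [[-1, -0.66, -0.08], [0, 0, 0.8]]
    - [[-1, -0.66, -0.08], [0, 0, 0.8]]
    - [[-1, -0.66, -0.08], [0, 0, 0.8]]
    - [[-1, -0.66, -0.08], [0, 0, 0.8]]
    - [[-1, -0.66, -0.08], [0, 0, 0.8]]
    - [[-1, -0.66, -0.08], [0, 0, 0.8]]
    - [[-1, -0.66, -0.08], [0, 0, 0.8]]
    - [[-1, -0.66, -0.08], [0, 0, 0.8]]

```text
time: 0.87
tool_pos: [0.4422, 0.3551, 0.2518]
tcp_rot: [1.588, 2.707, -0.001]
wrist_force: [0.3, -0.1, 0.2]
width: 0.999
grip_force: 0.0
```

```bash
python3 -c "
from g import *
plan([.59,.056,.25],-7.2)"
```

```text
pos [0.4422 0.3551 0.2518] t 0.87 q6 0.13 shift [-1.3328 -0.0676  0.0112] turn [0.0021 0.0033 0.8089] rows 8.0 F [ 0.3 -0.1  0.2]
```

play_rows:
  rows:
    - [[-1, -0.05, 0.1], [0, 0, 0.81]]
    - [[-1, -0.05, 0.1], [0, 0, 0.81]]
    - [[-1, -0.05, 0.1], [0, 0, 0.81]]
    - [[-1, -0.05, 0.1], [0, 0, 0.81]]
    - [[-1, -0.05, 0.1], [0, 0, 0.81]]
    - [[-1, -0.05, 0.1], [0, 0, 0.81]]

```text
time: 1.37
tool_pos: [0.5511, 0.136, 0.2262]
tcp_rot: [-2.358, -2.075, -0.001]
wrist_force: [1.3, 1.1, 0.1]
width: 1.0
grip_force: 0.0
```

```bash
python3 -c "
from g import *
plan([.629,.056,.2],-7.2)"
```

```text
pos [0.5511 0.136  0.2262] t 1.37 q6 0.33 shift [-0.2778  0.3499  0.1048] turn [ 0.0001 -0.0005 -0.0023] rows 2.8 F [1.3 1.1 0.1]
```

play_rows:
  rows:
    - [[-0.28, 0.35, 0.1], [0, 0, 0]]
    - [[-0.28, 0.35, 0.1], [0, 0, 0]]
    - [[-0.28, 0.35, 0.1], [0, 0, 0]]
    - [[-0.28, 0.35, 0.1], [0, 0, 0]]
    - [[-0.28, 0.35, 0.1], [0, 0, 0]]
    - [[-0.28, 0.35, 0.1], [0, 0, 0]]

```text
time: 1.87
tool_pos: [0.6285, 0.0578, 0.201]
tcp_rot: [-2.353, -2.08, 0.001]
wrist_force: [0.3, 0.0, 0.5]
width: 1.0
grip_force: 0.0
```

```bash
cat >> g.py <<'E'
import cv2
def wsnap(name):
    s=bot.read_state(); c=cams.read_camera("wrist"); M=np.eye(4); M[:3,:3]=R.from_rotvec(s["tcp_rot"]).as_matrix(); M[:3,3]=s["tool_pos"]
    np.savez(f"pics/{name}.npz",image=c["image"],K=c["K"],T=M@c["mount"])
    cv2.imwrite(f"pics/{name}.png",cv2.resize(c["image"][:,:,::-1],(800,600),interpolation=cv2.INTER_CUBIC)); print("cam",(M@c["mount"])[:3,3].round(3))
def wray(u,K,T):
    v=(np.array(u)-K[:2,2])/K[0,0]; r=np.linalg.norm(v); d=np.r_[v/r*np.sin(r),np.cos(r)]; return T[:3,3],T[:3,:3]@d
def wproj(P,K,T):
    p=(np.atleast_2d(P)-T[:3,3])@T[:3,:3]; n=np.linalg.norm(p[:,:2],axis=1); th=np.arctan2(n,p[:,2]); return p[:,:2]/n[:,None]*th[:,None]*K[0,0]+K[:2,2]
E
python3 - <<'E'
from g import *
plan([.629,.056,.2],-7.2)
wsnap("w1")
E
```

```text
pos [0.6285 0.0578 0.201 ] t 1.87 q6 0.17 shift [-0.0068  0.003   0.004 ] turn [-0.0018 -0.0006  0.0036] rows 0.1 F [0.3 0.  0.5]
cam [0.638 0.129 0.344]
```

View pics/w1.png

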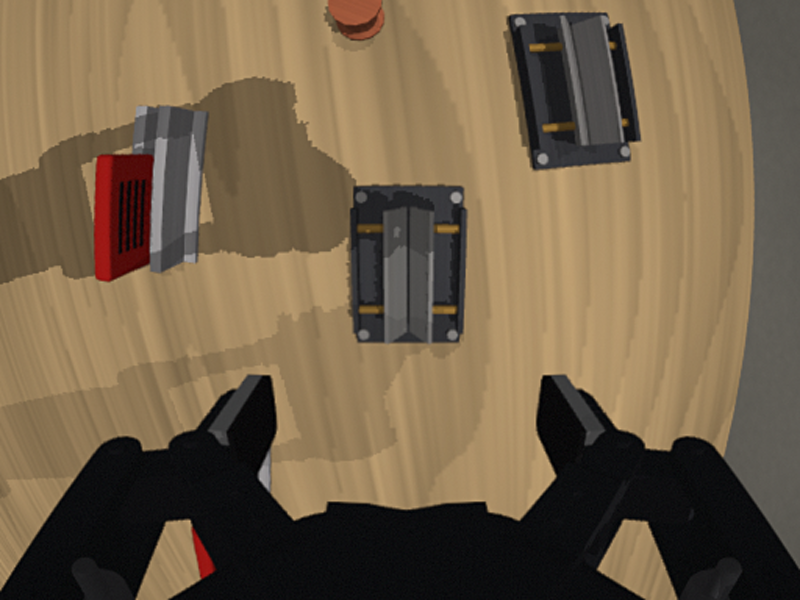

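The target clip is centred at (408,265), with screws at (361,197), (456,198), (453,335) and (364,335) and the slot line running (409,207)–(408,335), midway between the screws. The rear cover is at (125,215) and the other clip at (575,90).

```bash
python3 - <<'E'
from g import *; from h import load
im,K,T=load("w1")
def at(u,z):
    o,d=wray(np.array(u)*.64,K,T); return o+d*(z-o[2])/d[2]
P=np.array([at(u,.009) for u in [(361,197),(456,198),(453,335),(364,335)]]); print(P.round(4))
c=P.mean(0); v=P[0]+P[1]-P[2]-P[3]; print("clip",c,np.degrees(np.arctan2(-v[0],v[1])),np.linalg.norm(v)/2)
a,b=at((409.5,207),.03),at((408.5,335),.03); print("slot z.03",a,b,(a+b)/2,np.degrees(np.arctan2(-(a-b)[0],(a-b)[1])))
for l,r in(((384,275),(432,275)),): print("jaw top",(at(l,.047)+at(r,.047))/2,at(l,.047)-at(r,.047))
plan([.47,-.12,.25],-16.5)
plan([.443,-.146,.20],-16.5)
E
```

```text
[[6.031e-01 1.130e-01 9.000e-03]
 [6.707e-01 1.040e-01 9.000e-03]
 [6.582e-01 4.000e-04 9.000e-03]
 [5.901e-01 8.800e-03 9.000e-03]]
clip [0.63052615 0.05653935 0.009     ] -6.976681181511313 0.10468243976796392
slot z.03 [0.63678942 0.10304186 0.03      ] [0.62503469 0.01245538 0.03      ] [0.63091205 0.05774862 0.03      ] -7.393528374613969
jaw top [0.63048523 0.06034574 0.047     ] [-0.03122971  0.00384439  0.        ]
pos [0.6284 0.0583 0.2014] t 1.92 q6 0.17 shift [-0.7847 -0.5423 -0.1943] turn [-0.0009 -0.0005  0.2116] rows 5.8 F [-0.8 -0.1 -0.3]
pos [0.6284 0.0583 0.2014] t 1.92 q6 0.17 shift [-0.9011 -0.6367  0.0057] turn [-0.0009 -0.0005  0.2116] rows 6.6 F [-0.8 -0.1 -0.3]
```

play_rows:
  rows:
    - [[-0.9, -0.64, 0], [0, 0, 0.21]]
    - [[-0.9, -0.64, 0], [0, 0, 0.21]]
    - [[-0.9, -0.64, 0], [0, 0, 0.21]]
    - [[-0.9, -0.64, 0], [0, 0, 0.21]]
    - [[-0.9, -0.64, 0], [0, 0, 0.21]]
    - [[-0.9, -0.64, 0], [0, 0, 0.21]]
    - [[-0.9, -0.64, 0], [0, 0, 0.21]]
    - [[-0.9, -0.64, 0], [0, 0, 0.21]]
    - [[-0.9, -0.64, 0], [0, 0, 0.21]]
    - [[-0.9, -0.64, 0], [0, 0, 0.21]]

```text
time: 2.75
tool_pos: [0.4432, -0.1455, 0.2022]
tcp_rot: [2.515, 1.881, 0.002]
wrist_force: [0.1, -0.5, 0.3]
width: 0.999
grip_force: 0.0
```

```bash
python3 - <<'E'
from g import *
plan([.443,-.146,.2],-16.5)
wsnap("w2")
E
```

```text
pos [ 0.4432 -0.1455  0.2022] t 2.75 q6 -0.08 shift [-0.0023 -0.0002  0.0087] turn [ 0.0023 -0.0008  0.0018] rows 0.1 F [ 0.1 -0.5  0.3]
cam [ 0.464 -0.077  0.345]
```

View pics/w2.png

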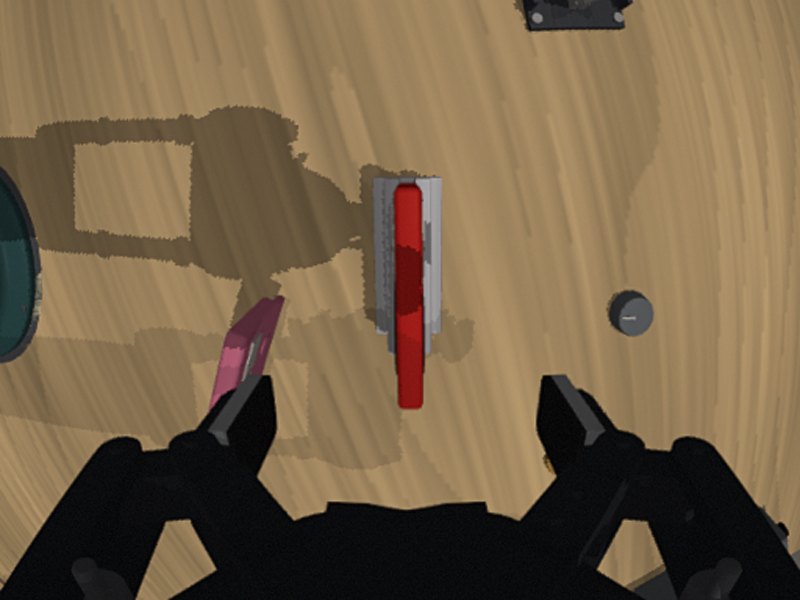

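Front seen from above: top face from (408,184) to (411,408), edges about 396–422 across, centred between the fingers. The pink look-alike is at (250,340), close to the left finger, so I'll narrow the opening before descending.

```bash
python3 - <<'E'
from g import *; from h import load,tri
im,K,T=load("w2"); _,Kt,Tt=load("top")
def at(u,z,o=None):
    o,d=wray(np.array(u)*.64,K,T); return o+d*(z-o[2])/d[2]
a,b=at((408,184),.121),at((411,408),.121); print(a,b,(a+b)/2,np.linalg.norm(a-b),np.degrees(np.arctan2(-(a-b)[0],(a-b)[1])))
l,r=at((397.5,390),.121),at((423,390),.121);print("thick",np.linalg.norm(l-r))
# height: ends from top camera (800px) with w2 rays
def t2(u8,w8):
    o1,d1=wray(np.array(w8)*.64,K,T); d2=Tt[:3,:3]@np.linalg.inv(Kt)@np.r_[np.array(u8)*.64,1]; d2/=np.linalg.norm(d2)
    M=[np.eye(3)-np.outer(d,d) for d in(d1,d2)]; return np.linalg.lstsq(np.vstack(M),np.r_[M[0]@o1,M[1]@Tt[:3,3]],rcond=None)[0]
print("tri", t2((459,369),(408,184)),t2((548,392),(411,408)))
for u in((284,297),(240,334)): print("pink",at(u,.11))
plan([.443,-.146,.1],-16.5)
E
```

```text
[ 0.46296099 -0.08406182  0.121     ] [ 0.43097183 -0.19891622  0.121     ] [ 0.44696641 -0.14148902  0.121     ] 0.11922601096275547 -15.563543727331727
thick 0.013732235676868501
tri [ 0.46120704 -0.08674426  0.09148031] [ 0.4297418  -0.20067721  0.11688845]
pink [ 0.38250815 -0.12191011  0.11      ]
pink [ 0.34966442 -0.13472266  0.11      ]
pos [ 0.4435 -0.1453  0.202 ] t 2.8 q6 -0.08 shift [-0.0033 -0.0016  0.408 ] turn [ 0.0018 -0.0006  0.0028] rows 2.4 F [-0.7 -0.1 -0.5]
```

play_rows:
  rows:
    - [[-0.02, 0.01, 0.1], [0, 0, -0.01]]
    - [[-0.02, 0.01, 0.1], [0, 0, -0.01]]
    - [[-0.02, 0.01, 0.1], [0, 0, -0.01]]
    - [[-0.02, 0.01, 0.1], [0, 0, -0.01]]
    - [[-0.02, 0.01, 0.1], [0, 0, -0.01]]
  claw: 0
  newtons: 80

```text
time: 3.22
tool_pos: [0.4445, -0.1516, 0.1772]
tcp_rot: [2.508, 1.891, 0.001]
wrist_force: [0.3, 0.3, -1.4]
width: 0.505
grip_force: 0.0
```

```bash
python3 - <<'E'
from g import *
plan([.4465,-.1415,.084],-15.8)
E
```

```text
pos [ 0.4445 -0.1516  0.1772] t 3.22 q6 -0.1 shift [ 0.0411 -0.0035  0.3729] turn [ 0.001  -0.0001 -0.0037] rows 2.2 F [ 0.3  0.3 -1.4]
```

play_rows:
  rows:
    - [[0.04, 0, 0.05], [0, 0, 0]]
    - [[0.04, 0, 0.1], [0, 0, 0]]
    - [[0.04, 0, 0.18], [0, 0, 0]]
    - [[0.04, 0, 0.25], [0, 0, 0]]
    - [[0.04, 0, 0.32], [0, 0, 0]]
    - [[0.04, 0, 0.37], [0, 0, 0]]
    - [[0.04, 0, 0.37], [0, 0, 0]]
    - [[0.04, 0, 0.37], [0, 0, 0]]
    - [[0.04, 0, 0.37], [0, 0, 0]]

```text
time: 3.97
tool_pos: [0.4475, -0.1427, 0.0852]
tcp_rot: [2.508, 1.889, 0.002]
wrist_force: [0.3, 0.6, -0.5]
width: 0.496
grip_force: 0.0
```

play_rows:
  rows:
    - [[0, 0, 0], [0, 0, 0]]
    - [[0, 0, 0], [0, 0, 0]]
    - [[0, 0, 0], [0, 0, 0]]
    - [[0, 0, 0], [0, 0, 0]]
    - [[0, 0, 0], [0, 0, 0]]
    - [[0, 0, 0], [0, 0, 0]]
    - [[0, 0, 0], [0, 0, 0]]
    - [[0, 0, 0], [0, 0, 0]]
    - [[0, 0, 0], [0, 0, 0]]
    - [[0, 0, 0], [0, 0, 0]]
  claw: -1
  newtons: 80

```text
time: 4.8
tool_pos: [0.4473, -0.1428, 0.0851]
tcp_rot: [2.508, 1.889, 0.002]
wrist_force: [-0.7, 1.2, 6.5]
width: 0.151
grip_force: 78.3
```

play_rows:
  rows:
    - [[0, 0, -0.05], [0, 0, 0]]
    - [[0, 0, -0.1], [0, 0, 0]]
    - [[0, 0, -0.15], [0, 0, 0]]
    - [[0, 0, -0.2], [0, 0, 0]]
    - [[0, 0, -0.25], [0, 0, 0]]
    - [[0, 0, -0.3], [0, 0, 0]]
    - [[0, 0, -0.35], [0, 0, 0]]
    - [[0, 0, -0.4], [0, 0, 0]]
    - [[0, 0, -0.4], [0, 0, 0]]
    - [[0, 0, -0.4], [0, 0, 0]]

```text
time: 5.63
tool_pos: [0.4467, -0.1426, 0.1841]
tcp_rot: [2.509, 1.89, 0.001]
wrist_force: [0.4, 0.4, -2.7]
width: 0.154
grip_force: 77.9
```

```bash
python3 - <<'E'
from g import *
wsnap("w3"); plan([.6305,.057,.185],-7.2)
E
```

```text
cam [ 0.467 -0.074  0.327]
pos [ 0.446  -0.1423  0.1833] t 5.68 q6 -0.08 shift [ 0.9699  0.4891 -0.0071] turn [-0.0008 -0.0002 -0.196 ] rows 6.5 F [-0.3 -0.1 -2.3]
```

View pics/w3.png

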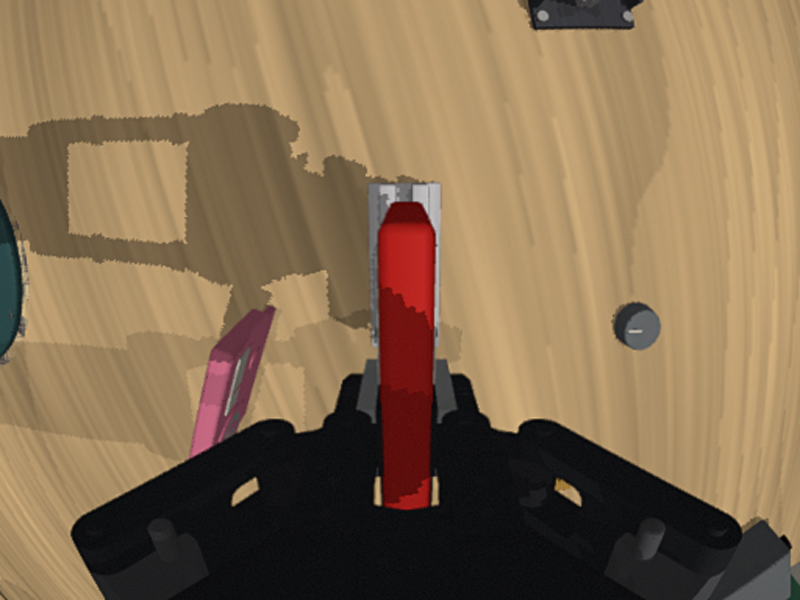

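The front is held upright between the pads, with its top face from (407,224) to (406,508) and the stand empty behind it. Next I measure its offset in the hand.

```bash
python3 - <<'E'
from g import *; from h import load
im,K,T=load("w3")
def at(u,z):
    o,d=wray(np.array(u)*.64,K,T); return o+d*(z-o[2])/d[2]
s=bot.read_state(); R0=R.from_rotvec(s["tcp_rot"]).as_matrix()
z=.121+s["tool_pos"][2]-.0851
for u in((407,224),(406.5,508),(379,235),(435,235)): print(u,((at(u,z)-s["tool_pos"])@R0).round(4))
E
```

```text
(407, 224) [ 0.0588  0.0014 -0.0359]
(406.5, 508) [-0.0246  0.0013 -0.0359]
(379, 235) [ 0.0562 -0.0052 -0.0359]
(435, 235) [ 0.0562  0.0079 -0.0359]
```

play_rows:
  rows:
    - [[0.1, 0.05, -0.01], [0, 0, -0.02]]
    - [[0.24, 0.12, -0.01], [0, 0, -0.05]]
    - [[0.38, 0.19, -0.01], [0, 0, -0.08]]
    - [[0.52, 0.26, -0.01], [0, 0, -0.11]]
    - [[0.66, 0.33, -0.01], [0, 0, -0.14]]
    - [[0.8, 0.4, -0.01], [0, 0, -0.17]]
    - [[0.92, 0.46, -0.01], [0, 0, -0.196]]
    - [[0.973, 0.485, -0.01], [0, 0, -0.196]]
    - [[0.973, 0.485, -0.01], [0, 0, -0.196]]
    - [[0.973, 0.485, -0.01], [0, 0, -0.196]]
    - [[0.973, 0.485, -0.01], [0, 0, -0.196]]
    - [[0.973, 0.485, -0.01], [0, 0, -0.196]]

```text
time: 6.68
tool_pos: [0.6288, 0.0567, 0.1857]
tcp_rot: [-2.357, -2.076, 0.003]
wrist_force: [0.9, 0.4, -0.7]
width: 0.152
grip_force: 78.2
```

```bash
python3 - <<'E'
from g import *
wsnap("w4"); plan([.6295,.058,.135],-7.2)
c=cams.read_camera("scene"); im=c["image"][:,:,::-1]
w=cv2.imread("pics/w4.png")[0:600,200:600]
cv2.imwrite("pics/chk1.png",np.hstack([cv2.resize(im[150:350,190:324],(400,600),interpolation=cv2.INTER_CUBIC),w]))
E
```

```text
cam [0.639 0.128 0.328]
pos [0.629  0.0566 0.1861] t 6.73 q6 0.18 shift [0.0058 0.0014 0.2044] turn [-0.0013  0.0007 -0.0018] rows 1.2 F [-0.5 -0.1 -0.3]
```

View pics/chk1.png

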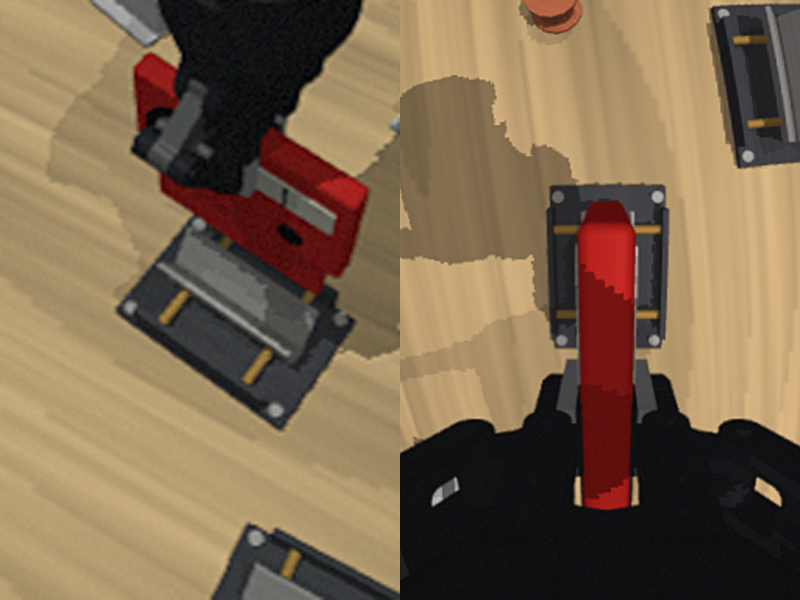

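The panel is over the clip and aligned with it: panel centre column 606 against screw mid column 607 in the wrist half.

play_rows:
  rows:
    - [[0.005, 0, 0.06], [0, 0, 0]]
    - [[0.005, 0, 0.13], [0, 0, 0]]
    - [[0.005, 0, 0.19], [0, 0, 0]]
    - [[0.005, 0, 0.22], [0, 0, 0]]
    - [[0.005, 0, 0.24], [0, 0, 0]]
    - [[0.005, 0, 0.26], [0, 0, 0]]
    - [[0.005, 0, 0.28], [0, 0, 0]]
    - [[0.005, 0, 0.29], [0, 0, 0]]
    - [[0.005, 0, 0.29], [0, 0, 0]]
    - [[0.005, 0, 0.29], [0, 0, 0]]

```text
time: 7.62
tool_pos: [0.6305, 0.0592, 0.1143]
tcp_rot: [2.356, 2.077, 0.001]
wrist_force: [-0.8, 0.9, -0.8]
width: 0.151
grip_force: 78.2
```

play_rows:
  rows:
    - [[0, 0, 0.015], [0, 0, 0]]
    - [[0, 0, 0.03], [0, 0, 0]]
    - [[0, 0, 0.045], [0, 0, 0]]
    - [[0, 0, 0.055], [0, 0, 0]]
    - [[0, 0, 0.065], [0, 0, 0]]
    - [[0, 0, 0.075], [0, 0, 0]]
    - [[0, 0, 0.085], [0, 0, 0]]
    - [[0, 0, 0.085], [0, 0, 0]]
    - [[0, 0, 0.085], [0, 0, 0]]

```text
time: 8.37
tool_pos: [0.6306, 0.0593, 0.093]
tcp_rot: [2.356, 2.077, 0.001]
wrist_force: [0.3, 0.1, 3.4]
width: 0.154
grip_force: 79.0
```

play_rows:
  rows:
    - [[0, 0, 0.008], [0, 0, 0]]
    - [[0, 0, 0.016], [0, 0, 0]]
    - [[0, 0, 0.022], [0, 0, 0]]
    - [[0, 0, 0.028], [0, 0, 0]]
    - [[0, 0, 0.028], [0, 0, 0]]
    - [[0, 0, 0.028], [0, 0, 0]]

```text
time: 8.87
tool_pos: [0.63, 0.0591, 0.0852]
tcp_rot: [-2.356, -2.077, 0.001]
wrist_force: [-0.2, -0.4, 1.2]
width: 0.149
grip_force: 78.8
```

play_rows:
  rows:
    - [[0, 0, 0.005], [0, 0, 0]]
    - [[0, 0, 0.01], [0, 0, 0]]
    - [[0, 0, 0.01], [0, 0, 0]]

```text
time: 9.12
tool_pos: [0.6304, 0.0591, 0.0851]
tcp_rot: [-2.356, -2.078, 0.0]
wrist_force: [-4.4, 0.2, 13.9]
width: 0.155
grip_force: 80.5
```

play_rows:
  rows:
    - [[0, 0, 0.005], [0, 0, 0]]
    - [[0, 0, 0.01], [0, 0, 0]]
    - [[0, 0, 0.01], [0, 0, 0]]

```text
time: 9.37
tool_pos: [0.6306, 0.0591, 0.0851]
tcp_rot: [2.356, 2.077, 0.0]
wrist_force: [-8.8, -1.8, 24.0]
width: 0.152
grip_force: 82.0
```

```bash
python3 - <<'E'
from g import *; from h import load,proj,box
plan([.6305,.058,.0851],-7.2)
wsnap("w5")
c=cams.read_camera("scene"); np.savez("pics/s5.npz",image=c["image"],K=c["K"],T=c["T"]); im=c["image"][:,:,::-1].copy()
k=cv2.resize(im[160:310,200:340],(560,600),interpolation=cv2.INTER_CUBIC)
for z0,h,col in((.046,.075,(0,255,0)),):
    q=cv2.convexHull(proj(box(.630,.058,z0,np.radians(-7.2),.014,.12,h),c["K"],c["T"]).astype(np.float32))[:,0]
    cv2.polylines(k,[np.int32((q-[199.5,159.5])*4)],True,col)
w=cv2.imread("pics/w5.png")[100:600,280:520]
cv2.imwrite("pics/chk2.png",np.hstack([k,cv2.resize(w,(240,600))]))
E
```

```text
pos [0.6306 0.0591 0.0851] t 9.37 q6 0.18 shift [-0.0044 -0.      0.    ] turn [0.0004 0.0001 0.    ] rows 0.0 F [-8.8 -1.8 24. ]
cam [0.64  0.13  0.228]
```

View pics/chk2.png

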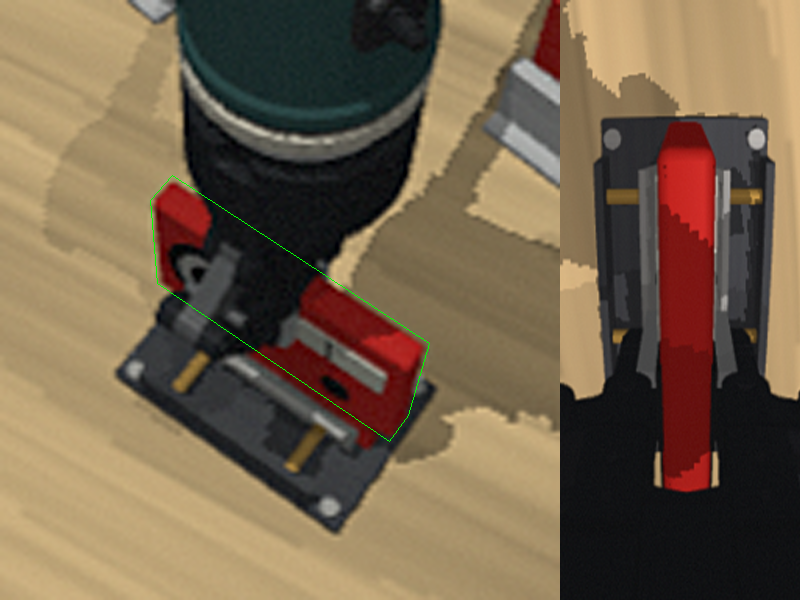

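The panel outline matches the seated model within about 2 px and the jaws are spread evenly around it. The force climbed to 24 N with no further travel, so it is on the floor. I'll unload, open and retreat.

play_rows:
  rows:
    - [[0, 0, -0.01], [0, 0, 0]]
    - [[0, 0, -0.02], [0, 0, 0]]
    - [[0, 0, -0.02], [0, 0, 0]]

```text
time: 9.72
tool_pos: [0.6298, 0.0591, 0.0852]
tcp_rot: [-2.356, -2.077, 0.001]
wrist_force: [0.5, -0.4, 0.7]
width: 0.153
grip_force: 79.2
```

play_rows:
  rows:
    - [[0, 0, 0], [0, 0, 0]]
    - [[0, 0, 0], [0, 0, 0]]
    - [[0, 0, 0], [0, 0, 0]]
    - [[0, 0, 0], [0, 0, 0]]
    - [[0, 0, 0], [0, 0, 0]]
    - [[0, 0, 0], [0, 0, 0]]
    - [[0, 0, 0], [0, 0, 0]]
    - [[0, 0, 0], [0, 0, 0]]
  claw: 0.3

```text
time: 10.38
tool_pos: [0.6303, 0.0591, 0.0857]
tcp_rot: [2.357, 2.078, 0.0]
wrist_force: [-0.6, -1.1, -0.3]
width: 0.649
grip_force: 0.0
```

play_rows:
  rows:
    - [[0, 0, -0.05], [0, 0, 0]]
    - [[0, 0, -0.1], [0, 0, 0]]
    - [[0, 0, -0.15], [0, 0, 0]]
    - [[0, 0, -0.25], [0, 0, 0]]
    - [[0, 0, -0.35], [0, 0, 0]]
    - [[0, 0, -0.45], [0, 0, 0]]
    - [[0, 0, -0.5], [0, 0, 0]]
    - [[0, 0, -0.5], [0, 0, 0]]
    - [[0, 0, -0.5], [0, 0, 0]]

```text
time: 11.13
tool_pos: [0.631, 0.0592, 0.2123]
tcp_rot: [2.355, 2.076, 0.004]
wrist_force: [-1.2, -0.2, -0.7]
width: 0.651
grip_force: 0.0
```

play_rows:
  rows:
    - [[-0.3, 0, 0], [0, 0, 0]]
    - [[-0.6, 0, 0], [0, 0, 0]]
    - [[-0.8, 0, 0], [0, 0, 0]]
    - [[-0.8, 0, 0], [0, 0, 0]]
    - [[-0.8, 0, 0], [0, 0, 0]]
    - [[-0.8, 0, 0], [0, 0, 0]]
    - [[-0.8, 0, 0], [0, 0, 0]]
    - [[-0.8, 0, 0], [0, 0, 0]]
    - [[-0.8, 0, 0], [0, 0, 0]]

```text
time: 11.88
tool_pos: [0.6047, -0.138, 0.2094]
tcp_rot: [-2.354, -2.077, 0.001]
wrist_force: [0.1, 0.4, 0.4]
width: 0.645
grip_force: 0.0
```

```bash
python3 - <<'E'
from g import *; from h import proj,box
ks=[]
for n,(x,y) in(("scene",(195,140)),("top",(170,110))):
    c=cams.read_camera(n); im=c["image"][:,:,::-1].copy()
    k=cv2.resize(im[y:y+150,x:x+100],(400,600),interpolation=cv2.INTER_CUBIC)
    q=cv2.convexHull(proj(box(.630,.058,.046,np.radians(-7.2),.014,.12,.075),c["K"],c["T"]).astype(np.float32))[:,0]
    cv2.polylines(k,[np.int32((q-[x-.5,y-.5])*4)],True,(0,255,0)); ks.append(k)
cv2.imwrite("pics/chk3.png",np.hstack(ks))
E
```

```text
(no output)
```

View pics/chk3.png

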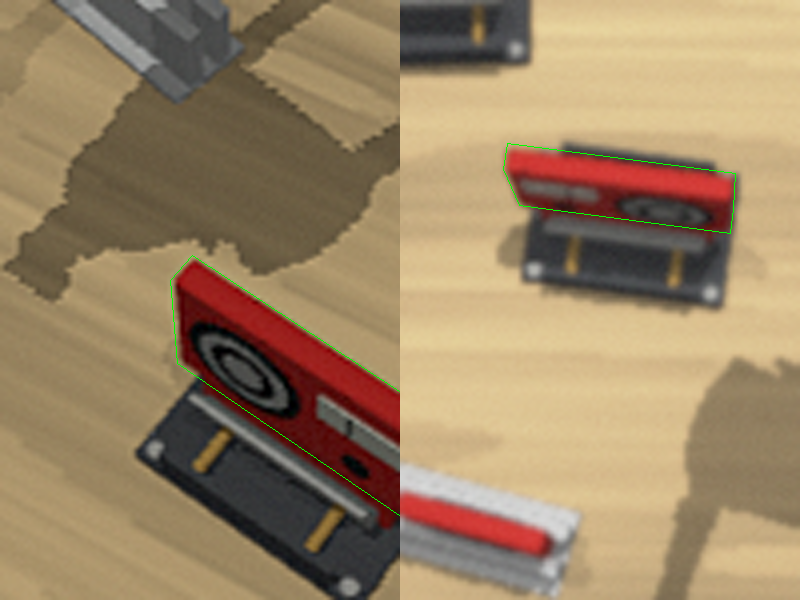

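The front stands by itself in the clip, upright and at the seated height, with its outline matching the model in both views (scene crop around (290,370), top crop around (620,190)). The rear cover is still in its stand at the lower left of the top crop.

```bash
python3 -c "
from workcell import bot
print(bot.finish_job())"
```

```text
the job is handed in; nothing more can be done
None
```

The radio front is pressed fully home in the right-hand clip, roughly centred and standing by itself; the rear cover is still in its own stand, and the job was handed in at about 12 s.

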